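# Load and pin down a plate on the lab shaker

### The arm

A 6-joint arm with a two-finger parallel gripper is mounted at the origin on the work surface. World frame = base frame: x ahead of the robot, y to its left, z up, the work surface at z = 0. Lengths are in m, angles in degrees, forces in N, time in s.
With the tool pointing down it reaches from about 0.375 to 0.9 m from the base axis. Payload 3.1 kg.
Tool frame: the origin (TCP) lies on the centre line of the jaws, within the pads' length; the fingertips stand 25 mm ahead of it and the grasp point (between the pads) lies 6 mm ahead of it; y points along the fingers, x is the direction in which the jaws open and shut, and the axes are right-handed (so a half turn about y gives the same grasp; the last joint's range is limited). The gripper opens to 87 mm and grips with 3 to 60 N. Pads are 19 mm wide; open, the fingers measure 117 mm over their backs; the gripper's body (75 mm by 190 mm) begins 51 mm behind the grasp point.
Start: joints at [-83.509, 30.224, 82.088, -0, 67.689, -10.227], TCP at [0.18, -0.599, 0.248] pointing down, gripper open.
Joint ranges: [-176.69, 176.69], [-43.24, 126.21], [12.49, 139.97], [-82, 262], [0, 151.66], [-163.58, 163.58]. Speed limits (degrees/s): [159.86, 159.86, 180, 180, 180, 180].

### API

Orientations are given as a 3x3 rotation matrix whose columns are the frame's x, y, z axes.
In Python, from rig import * gives the robot as it stands.
- The arm moves only by the tool play_rows, never from a script. Its argument "commands" is a list of rows, each a list of 2 entries, a list of its own where there are three numbers: the shift along the world's x, y, z in m, then the turn, a rotation vector about the world's x, y, z in rad. A call has 1 to 10 rows; each row is the pose to reach, as a shift and turn from the pose commanded when the call began; what a row does not reach only later rows make up. A row lasts 1/8 s, in which the tool goes at most 62.5 mm and 10.7 degrees, less where a joint would pass 70% of its speed; a pose out of reach is approached as far as the arm can. A call with a gripper value outside its range is refused whole. "gripper" is the finger opening in m, from 0 to 0.087, set as the call begins (left out, the last holds). The fingers move at their own pace and stop on an object; the grip force is fixed at half the most. Time passes only in rows, so rows that repeat a pose let the fingers close. It gives the time, the measured TCP pose, the force and the opening at its end, in the units of the state.
- read_state(): the state, without advancing time (a new reading comes with each control period).
- capture(name): name is "side" or "top" or "wrist"; returns a dict with "frame" (400x640x3 uint8, red, green, blue), "depth" (400x640 float32, m along the optical axis (not along the pixel's ray), 0 where there is no reading), "mtx" (3x3 intrinsics, pixels), "dist_coeffs" ([k1, k2, p1, p2, k3] as OpenCV has them; the pictures are not rectified), "cam_to_world" (4x4, takes a point from camera to world coordinates); the wrist camera has in their place "hand_eye" (4x4, takes a point from camera to tool coordinates, whose origin is the TCP and whose axes are the tool frame's). Camera axes: x right, y down, z forward; pixel columns grow to the right and rows downward; lengths in m; the calibration is good to about 2 mm. A picture is of the moment at which its call begins: read the wrist's pose just before it.
- hand_in(): hands the job in, once; it reports no verdict.
The state is a dict: "time_s": time; "joint_positions": joint angles; "qvel": joint speeds; "tau": joint torques, N m; "position": TCP position; "tcp_rot": TCP orientation; "force": force on the tool from outside, world axes, zero at the start; "moment": the same for the moment, N m; "opening": opening from 0.0 (shut) to 1.0 (fully open).
Only numpy, scipy, OpenCV 4.12 (cv2) and the standard library are available. Lean on these libraries where they do the work, as an engineer would, in place of code of your own. Each camera call takes 0.05 s, during which the arm holds its last target. There are 200 camera calls.

### The job

Set up the plate shaker. Seat the aluminium adapter block fully down on the shaker's two pins, set the well plate in the block's pocket, put the lid squarely on the plate, and last drop the hold-down bar over the same two pins so that it rests flat on the lid. Let go of everything and leave the spray bottle, tissue box and reagent bottle where they stand.

Things in the scene. Friction and masses are not known exactly. Their poses are not given: they have to be found in the camera images.
- shaker_deck (a point): Plate shaker, fixed: low white housing 165 x 205 mm, dark steel deck 135 x 180 mm on top, 65 mm above the bench. Point: on the deck's surface midway between its two upright steel pins; y along the line through the pins, z up. Pins at y = +-60 mm, 8 mm in diameter, 68 mm tall, top 6 mm tapered to 3 mm.
- block_center (a point): Loose aluminium adapter block, 0.4 kg, 148 mm long (y). End lands 62 wide, 28 long, 24 high, each with a 12 mm through hole at y = +-60. Between: pocket 50 x 92, 10 deep, floor 14 above the underside, bounded by corner lips 24 high (x 25 to 31, y 26 to 46 either side); sides open for 52 mm, waist there 44 wide, 14 high: grip it there, across x. Point: centre, 12 mm above underside.
- plate_center (a point): Loose well plate, white plastic with 4 x 7 small dark wells on top, about 70 g, 84 mm long (y), 44 wide (x), 26 high. Grip across its width. It drops into the block's pocket (3 to 4 mm free each side) and stands on the pocket floor. Point: centre, 13 mm above its underside, z up; alike when turned half round.
- lid_center (a point): Loose plate lid, plain grey plastic, open side down, about 45 g, 96 mm long (y), 56 wide (x), 12 high; skirt 3 mm thick, 8 mm deep, inside 50 x 90; top 4 mm thick. Grip across its width. It goes over the plate until its top lies on the plate's. Point: centre, 6 mm above the skirt's lower edge, z up.
- bar_center (a point): Loose aluminium hold-down bar, 0.22 kg, 150 mm long (y): upright web 16 thick (x), 92 long, 40 high; at the foot of each end a flat eye 30 x 30, 14 high, with a 12 mm through hole at y = +-60. Grip across the web. In place it rests on the lid, its underside 44 mm above the deck. Point: centre, 20 mm above its underside, z up.
- spray_center (a point): Bystander: grey spray bottle with white trigger head, 66 mm in diameter, 209 mm tall. Point: on its axis, 100 mm up.
- tissue_center (a point): Bystander: white and green tissue box 115 x 120 x 85 mm. Point: its centre.
- reagent_center (a point): Bystander: small reagent bottle with a blue cap, 56 mm in diameter, 100 mm tall. Point: its centre.
Not all that is in view belongs to the job. Of the things that look like the part that bears plate_center, the smaller one is meant. Several things look just like the part that bears lid_center: the one meant starts farthest from the robot's base.

How it is judged (in metres and radians):
On the way, in this order (a step that is already met when the one before it is completed fails the run):
1. the adapter block is seated on the deck, both holes over the pins (horizontal distance between block_center and shaker_deck below 0.005 m and z of block_center in the frame of shaker_deck between 0.009 and 0.015 m and angle between the y axis of block_center and the y axis of shaker_deck, either way round below 0.07 rad and angle between block_center's own z axis and vertical below 0.06 rad), for 0.2 s.
2. the well plate stands flat in the block's pocket (all of step 1 and horizontal distance between plate_center and block_center below 0.006 m and z of plate_center in the frame of block_center between 0.012 and 0.018 m and angle between the y axis of plate_center and the y axis of block_center, either way round below 0.14 rad and angle between plate_center's own z axis and vertical below 0.06 rad), for 0.2 s.
3. the lid lies squarely on the plate (all of step 2 and horizontal distance between lid_center and plate_center below 0.006 m and z of lid_center in the frame of plate_center between 0.008 and 0.014 m and angle between the y axis of lid_center and the y axis of plate_center, either way round below 0.14 rad and angle between lid_center's own z axis and vertical below 0.06 rad), for 0.2 s.
4. the hold-down bar is over both pins and rests on the lid (all of step 3 and horizontal distance between bar_center and shaker_deck below 0.005 m and z of bar_center in the frame of shaker_deck between 0.06 and 0.068 m and angle between the y axis of bar_center and the y axis of shaker_deck, either way round below 0.07 rad and angle between bar_center's own z axis and vertical below 0.06 rad), for 0.2 s.
At the end, for the whole second after the job is handed in: Block flat on the deck, bar flat on the lid, both over both pins (5 mm, 4 degrees); plate flat in the pocket, lid flat on the plate (6 mm, 8 degrees to the one below); heights within 3 mm (bar 4 mm), none tilted over 0.06 rad, all at rest (under 20 mm/s) (all of step 4 and linear speed of each of block, plate, lid, bar below 0.02 m/s); the robot touches nothing.
It fails at once if the spray bottle is moved more than 30 mm (distance of spray_center from where it was at the start of the episode above 0.03 m).
It fails at once if the tissue box is moved more than 30 mm (distance of tissue_center from where it was at the start of the episode above 0.03 m).
It fails at once if the reagent bottle is moved more than 30 mm (distance of reagent_center from where it was at the start of the episode above 0.03 m).
It also fails if it takes over 131 s, if anything falls off the work surface, if the arm or the gripper's body presses on something with over 40 N, if the wrist force passes 120 N, or if a joint passes its speed limit or range.

## Working session

There is one attempt and no reset: what is moved stays moved. The work goes in short steps, Python scripts to look and compute and a tool call to move; the robot and the scene stay as the last step left them, time stands still between calls to the robot, and variables do not carry over. Pictures are saved under pics/ and viewed, about 12 in all and at most 16, crops included, and the job is handed in when it is done.

Besides the shell and the picture viewer there is one more tool, called after "Emit:" as name(argument=value, ...), one argument or row to a line, values as JSON. play_rows: Moves the arm, as the interface text tells. Its arguments: {"type":"object","properties":{"commands":{"type":"array"},"gripper":{"type":"number"}},"required":["commands"]}

```bash
mkdir -p pics; ls; python3 - <<'E'
from rig import *
import cv2,numpy as np
s=read_state();print(s['time_s'],s['position'],np.round(s['tcp_rot'],3),s['opening'])
for n in['side','top']:
    c=capture(n);np.savez(f'{n}0.npz',**c)
    cv2.imwrite(f'pics/{n}0.png',c['frame'][:,:,::-1]);print(n,c['mtx'],c['dist_coeffs'],np.round(c['cam_to_world'],3))
c=capture('wrist');print(c['mtx'],c['dist_coeffs'],c['hand_eye'])
E
```

```text
pics
0.0 [ 0.17972899 -0.59789152  0.24656729] [[ 0.288 -0.     0.958]
 [-0.958  0.002  0.288]
 [-0.002 -1.     0.   ]] 1.0034093804760014
side [[461.7997069    0.         313.53232506]
 [  0.         461.7997069  198.18837003]
 [  0.           0.           1.        ]] [-0.10981746  0.          0.          0.          0.        ] [[-0.853 -0.381  0.356  0.102]
 [-0.521  0.615 -0.592  0.744]
 [ 0.007 -0.691 -0.723  1.016]
 [ 0.     0.     0.     1.   ]]
top [[428.53157377   0.         319.37864397]
 [  0.         428.53157377 202.54809309]
 [  0.           0.           1.        ]] [0.02162934 0.         0.         0.         0.        ] [[ 0.021 -0.994  0.112  0.418]
 [-1.    -0.018  0.022 -0.024]
 [-0.02  -0.112 -0.993  1.06 ]
 [ 0.     0.     0.     1.   ]]
[[348.27220857   0.         321.04690104]
 [  0.         348.27220857 208.25538813]
 [  0.           0.           1.        ]] [-0.00696273  0.          0.          0.          0.        ] [[ 9.99999589e-01 -2.93004566e-04 -8.57700235e-04 -1.59909746e-03]
 [ 7.34601947e-04 -2.92290079e-01  9.56329426e-01 -1.36824472e-01]
 [-5.30906158e-04 -9.56329663e-01 -2.92289744e-01  8.11007668e-02]
 [ 0.00000000e+00  0.00000000e+00  0.00000000e+00  1.00000000e+00]]
```

View images.

View pics/top0.png

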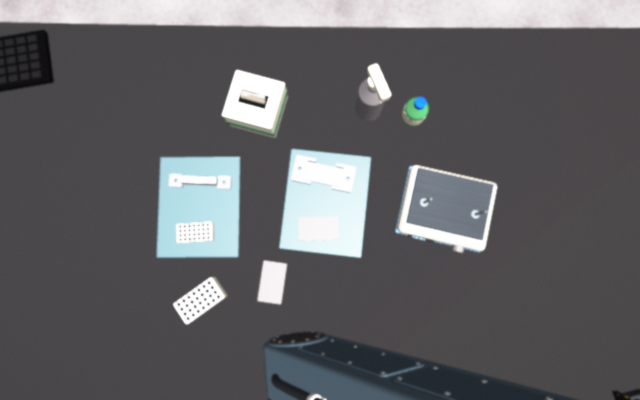

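View pics/side0.png

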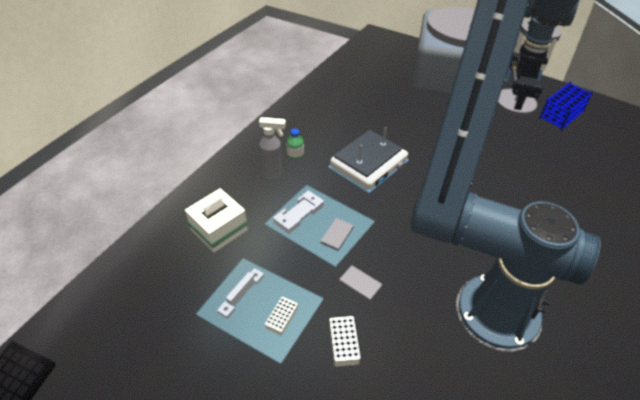

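```bash
cat > h.py <<'E'
import cv2,numpy as np
from rig import *
def world(c,s=None):
    return c['cam_to_world'] if 'cam_to_world' in c else T(s)@c['hand_eye']
def T(s):
    M=np.eye(4);M[:3,:3]=s['tcp_rot'];M[:3,3]=s['position'];return M
def rays(c,uv):
    p=cv2.undistortPoints(np.float64(uv).reshape(-1,1,2),np.array(c['mtx']),np.array(c['dist_coeffs'])).reshape(-1,2)
    return np.c_[p,np.ones(len(p))]
def onplane(c,M,uv,z):
    d=rays(c,uv)@M[:3,:3].T;o=M[:3,3]
    return o+d*((z-o[2])/d[:,2])[:,None]
def cloud(c,M):
    h,w=c['depth'].shape
    uv=np.stack(np.meshgrid(np.arange(w),np.arange(h)),-1).reshape(-1,2)
    P=(rays(c,uv)*np.array(c['depth']).reshape(-1,1))@M[:3,:3].T+M[:3,3]
    P[np.array(c['depth']).ravel()==0]=np.nan
    return P.reshape(h,w,3)
def rect(xy):
    (cx,cy),(a,b),_=r=cv2.minAreaRect(np.float32(xy)*1000)
    q=cv2.boxPoints(r);e=[q[1]-q[0],q[2]-q[1]];l=max(e,key=np.linalg.norm)
    return np.round([cx,cy],1),np.round(sorted([a,b]),1),round(np.degrees(np.arctan2(l[1],l[0]))%180,1)
E
python3 - <<'E'
from h import *
C={n:dict(np.load(n+'0.npz')) for n in('top','side')}
names=dict(block=(324,174),lidmat=(319,229),lid2=(272,282),plate=(195,232),plateBig=(200,300),bar=(200,181))
c=C['top'];M=c['cam_to_world'];W=cloud(c,M)
print('bench z',np.nanmedian(W[320:340,100:150,2]),np.nanstd(W[320:340,100:150,2]),'mat',np.nanmedian(W[240:250,170:230,2]),'deck',np.nanmedian(W[215:230,430:460,2]))
for n,(u,v) in names.items():
    print(n,np.round(W[v-3:v+4,u-3:u+4].reshape(-1,3).mean(0),4), c['frame'][v,u])
hsv=cv2.cvtColor(c['frame'],cv2.COLOR_RGB2HSV)
m=((hsv[...,1]<60)&(hsv[...,2]>110)).astype(np.uint8)
n,L,S,ce=cv2.connectedComponentsWithStats(m)
for i in range(1,n):
    if S[i,4]<60: continue
    v,u=np.where(L==i); z=np.nanmedian(W[v,u,2])
    print(np.round(ce[i]),S[i,4],round(z,4),rect(onplane(c,M,np.c_[u,v],z)[:,:2]))
E
```

```text
bench z -4.343579751642235e-05 0.0019638578140681127 mat 0.002065683576611521 deck 0.06500026743710224
block [ 0.6061 -0.0105  0.016 ] [254 254 255]
lidmat [ 0.4703 -0.0009  0.0138] [249 247 248]
lid2 [0.3403 0.1099 0.0119] [247 244 246]
plate [nan nan nan] [254 254 254]
plateBig [0.2967 0.2755 0.0339] [253 253 253]
bar [0.5798 0.2896 0.0373] [254 254 255]
[331.  13.] 17405 -0.7502 (array([1468.4,   56.8]), array([ 130.8, 2822.6]), np.float32(90.1))
[375.  87.] 935 0.1842 (array([ 767.4, -109.4]), array([65.4, 88.6]), np.float32(24.0))
[255. 101.] 3019 0.0841 (array([762.5, 154.8]), array([136.7, 141.5]), np.float32(75.4))
[411. 118.] 143 0.0348 (array([ 749.4, -222.2]), array([37.7, 60.3]), np.float32(59.8))
[325. 203.] 8504 0.0027 (array([538.3, -14.6]), array([206.2, 256. ]), np.float32(174.8))
[200. 208.] 8021 0.0023 (array([522.8, 301. ]), array([206.9, 253.3]), np.float32(1.2))
[447. 208.] 6565 0.0637 (array([ 519.2, -295. ]), array([179.8, 211. ]), np.float32(78.0))
[272. 282.] 1105 0.0115 (array([340.7, 110.6]), array([ 62.5, 102.1]), np.float32(173.2))
[199. 300.] 1402 0.0331 (array([297.4, 277.2]), array([ 64.4, 119.9]), np.float32(126.8))
[316. 396.] 98 0.469 (array([228. , -12.9]), array([ 7.5, 26.3]), np.float32(91.6))
```

```bash
python3 - <<'E'
from h import *
c=dict(np.load('top0.npz'));M=c['cam_to_world'];W=cloud(c,M)
f=c['frame'].astype(int)
for n,(u,v) in dict(teal=(300,240),block=(324,174),lid=(310,225)).items(): print(n,f[v,u])
sat=f.max(2)-f.min(2)
m=((sat<25)&(f.min(2)>150)).astype(np.uint8)
n,L,S,ce=cv2.connectedComponentsWithStats(m)
for i in range(1,n):
    if S[i,4]<100 or ce[i][1]<140: continue
    v,u=np.where(L==i); z=np.nanmedian(W[v,u,2])
    print(np.round(ce[i]),S[i,4],round(z,4),rect(onplane(c,M,np.c_[u,v],z)[:,:2]))
for z in(.065,.133): print(onplane(c,M,[(424,202),(476,213)],z))
cv2.imwrite('pics/m.png',cv2.resize(np.hstack([c['frame'][140:320,150:370,::-1],cv2.merge([m*255]*3)[140:320,150:370]]),None,fx=1.8,fy=1.8))
E
```

```text
teal [234 239 242]
block [254 254 255]
lid [249 246 247]
[330. 208.] 5516 0.0038 (array([532.8, -16.9]), array([189.2, 238.8]), np.float32(175.6))
[444. 216.] 2053 0.0513 (array([ 520.2, -300.3]), array([178.9, 207.3]), np.float32(77.9))
[200. 180.] 674 0.0182 (array([583.7, 296.7]), array([ 33.2, 152.9]), np.float32(88.9))
[195. 232.] 769 0.0276 (array([457.2, 298.6]), array([48.6, 92.5]), np.float32(95.3))
[272. 282.] 1020 0.0117 (array([340.8, 110.4]), array([59.4, 99. ]), np.float32(173.2))
[199. 300.] 1236 0.0333 (array([296.5, 278.5]), array([ 61.9, 114.1]), np.float32(126.8))
[[ 0.53528021 -0.24465384  0.065     ]
 [ 0.51193856 -0.36348875  0.065     ]]
[[ 0.52724269 -0.22956813  0.133     ]
 [ 0.50549629 -0.34028143  0.133     ]]
```

View pics/m.png

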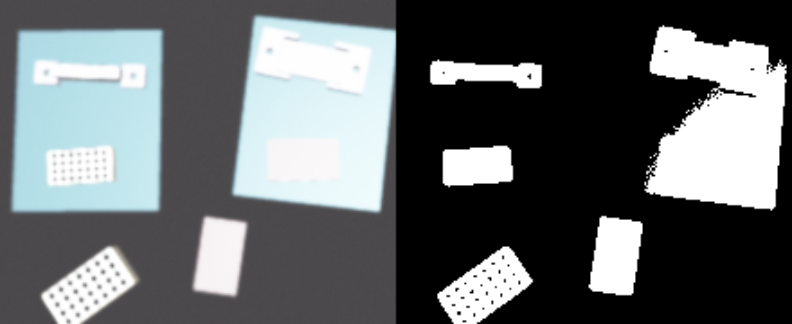

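Emit:
play_rows(
  commands=[
    [[0.05,0.05,0.053],[0,0,0.18]],
    [[0.1,0.09,0.053],[0,0,0.36]],
    [[0.15,0.13,0.053],[0,0,0.54]],
    [[0.2,0.17,0.053],[0,0,0.72]],
    [[0.25,0.21,0.053],[0,0,0.9]],
    [[0.3,0.25,0.053],[0,0,1.085]],
    [[0.344,0.294,0.053],[0,0,1.085]],
    [[0.344,0.294,0.053],[0,0,1.085]],
    [[0.344,0.294,0.053],[0,0,1.085]],
    [[0.344,0.294,0.053],[0,0,1.085]],
  ],
)

```text
time_s: 1.4
position: [0.5232, -0.3049, 0.3002]
tcp_rot: [[0.981, -0.001, 0.193], [-0.193, -0.0, 0.981], [-0.001, -1.0, -0.0]]
force: [-0.0, -0.7, 0.2]
opening: 1.001
```

```bash
cat >> h.py <<'E'
def snap(tag):
    s=read_state();c=capture('wrist');c['M']=T(s)@c['hand_eye'];np.savez(tag+'.npz',**c)
    cv2.imwrite(f'pics/{tag}.png',c['frame'][:,:,::-1])
    print('t',s['time_s'],'pos',np.round(s['position'],4),'yaw',np.round(np.degrees(np.arctan2(s['tcp_rot'][1][0],s['tcp_rot'][0][0])),2),'tiltz',np.round(np.array(s['tcp_rot'])[:,1],4),'F',np.round(s['force'],1),'op',s['opening'])
    return s,c
E
python3 - <<'E'
from h import *
s,c=snap('w1')
E
```

```text
t 1.4 pos [ 0.5232 -0.3049  0.3002] yaw -11.12 tiltz [-0.0011 -0.     -1.    ] F [-0.  -0.7  0.2] op 1.0011075898040627
```

View pics/w1.png

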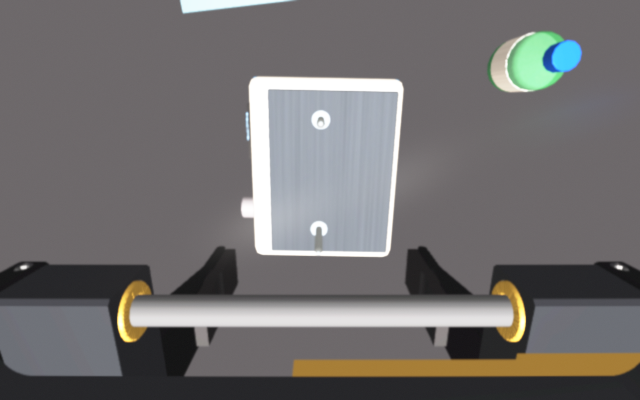

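```bash
python3 - <<'E'
from h import *
c=dict(np.load('w1.npz'));f=c['frame'];M=c['M']
g=f.min(2)
for n,(u,v) in dict(a=(321,119),b=(319,229)).items():
    p=g[v-16:v+17,u-16:u+17]
    m=(p>165).astype(np.uint8)
    n_,L,S,ce=cv2.connectedComponentsWithStats(m);i=1+S[1:,4].argmax()
    y,x=np.where(L==i);(cx,cy),r=cv2.minEnclosingCircle(np.float32(np.c_[x,y]))
    px=(u-16+cx,v-16+cy);print(n,px,r,S[i,4],onplane(c,M,[px],.065))
W=cloud(c,M);print('deck z',np.nanmedian(W[140:200,340:370,2]))
# pin tops: high points
m=(W[...,2]>.1)&(W[...,2]<.16);m[260:]=0;m[:,:250]=0;m[:,400:]=0
v,u=np.where(m);
for k in(v<170,v>=170):
    P=W[v[k],u[k]];print(len(P),P[:,2].max() if len(P) else 0,np.round(P[P[:,2]>.12].mean(0),4) if len(P) else 0)
E
python3 -c "
import cv2;i=cv2.imread('pics/w1.png')[90:260,230:420];cv2.imwrite('pics/w1c.png',cv2.resize(i,None,fx=3.4,fy=3.4))"
```

```text
a (322.0, 119.0) 21.931812286376953 842 [[ 0.5361767  -0.24080564  0.065     ]]
b (317.0, 222.0) 16.643415451049805 465 [[ 0.50887503 -0.35055621  0.065     ]]
deck z 0.06467195955189883
76 0.13318155968692463 [ 0.535  -0.2408  0.1293]
128 0.1337059558091837 [ 0.5099 -0.3566  0.1278]
```

View pics/w1c.png

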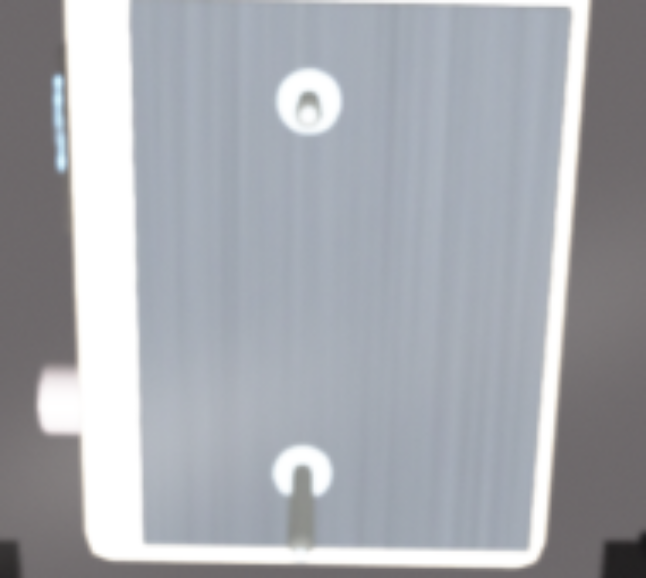

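```bash
python3 - <<'E'
from h import *
c=dict(np.load('w1.npz'));M=c['M'];g=c['frame'].min(2)
R=[]
for (u,v) in((321,120),(319,229)):
    p=g[v-12:v+13,u-12:u+13];m=(p>210).astype(np.uint8)
    y,x=np.where(m);(cx,cy),r=cv2.minEnclosingCircle(np.float32(np.c_[x,y]))
    px=(u-12+cx,v-12+cy);w=onplane(c,M,[px],.066)[0];R.append(w);print(px,r,w)
a,b=R;d=a-b;print('mid',(a+b)/2,np.hypot(*d[:2]),np.degrees(np.arctan2(d[1],d[0])))
t=onplane(c,M,[(320.6,123.8),(318.2,250.3)],.132);print(t,t.mean(0))
E
```

```text
(320.44339656829834, 119.31603813171387) 9.48266887664795 [ 0.53454417 -0.24076087  0.066     ]
(318.5, 229.0) 8.558721542358398 [ 0.50897215 -0.35878614  0.066     ]
mid [ 0.52175816 -0.29977351  0.066     ] 0.12076379237591968 77.77493155041395
[[ 0.53473129 -0.24147037  0.132     ]
 [ 0.50980008 -0.35593307  0.132     ]] [ 0.52226568 -0.29870172  0.132     ]
```

Emit:
play_rows(
  commands=[
    [[0.016,0.058,-0.01],[0,0,0]],
    [[0.032,0.116,-0.02],[0,0,0]],
    [[0.048,0.174,-0.03],[0,0,0]],
    [[0.064,0.232,-0.04],[0,0,0]],
    [[0.083,0.294,-0.05],[0,0,0]],
    [[0.083,0.294,-0.05],[0,0,0]],
    [[0.083,0.294,-0.05],[0,0,0]],
  ],
)

```text
time_s: 2.33
position: [0.6066, -0.0118, 0.2505]
tcp_rot: [[0.981, -0.0, 0.193], [-0.193, -0.001, 0.981], [-0.0, -1.0, -0.001]]
force: [0.0, -0.4, 0.6]
opening: 0.997
```

```bash
python3 - <<'E'
from h import *
s,c=snap('w2');W=cloud(c,c['M'])
for n,(u,v) in {}.items(): pass
z=W[...,2];m=((z>.018)&(z<.04)).astype(np.uint8);m[270:]=0
n,L,S,ce=cv2.connectedComponentsWithStats(m)
for i in range(1,n):
    if S[i,4]>150:
        k=L==i;print(S[i],ce[i].round(),np.nanmedian(z[k]),rect(W[k][:,:2]))
m=((z>.008)&(z<.02)).astype(np.uint8);m[270:]=0
n,L,S,ce=cv2.connectedComponentsWithStats(m)
for i in range(1,n):
    if S[i,4]>150:
        k=L==i;print(S[i],ce[i].round(),np.nanmedian(z[k]),rect(W[k][:,:2]))
E
```

```text
t 2.325 pos [ 0.6066 -0.0118  0.2505] yaw -11.15 tiltz [-4.e-04 -8.e-04 -1.e+00] F [ 0.  -0.4  0.6] op 0.9973499139592731
[390   0 133  41 816] [444.  31.] 0.031955342871760495 (array([753.2, 105.8]), array([ 27. , 120.7]), np.float32(153.2))
[ 290  105   62   49 1916] [320. 122.] 0.02573312900099156 (array([616.5,  43.2]), array([47.9, 61.9]), np.float32(169.7))
[ 293  200   57   43 1591] [321. 227.] 0.025555918756919094 (array([597.5, -55.1]), array([48.4, 62.2]), np.float32(168.9))
[458 213  52  53 599] [475. 229.] 0.029589543608683877 (array([ 764.1, -100.8]), array([26.4, 64.5]), np.float32(45.0))
[   0   81  103   63 5107] [ 50. 112.] 0.011610109607145036 (array([340.7, 113.9]), array([56.3, 98.3]), np.float32(173.1))
[ 299  134   50   84 3449] [321. 175.] 0.015689679462516037 (array([609.8,  -7.9]), array([55.4, 91.5]), np.float32(78.4))
[ 160  141   78   94 4445] [199. 187.] 0.013625423021735139 (array([472.1,   4.1]), array([57.3, 96.4]), np.float32(92.1))
[455 210  45  48 296] [469. 225.] 0.014100067987418197 (array([ 764. , -100.2]), array([25.2, 64. ]), np.float32(44.6))
```

View pics/w2.png

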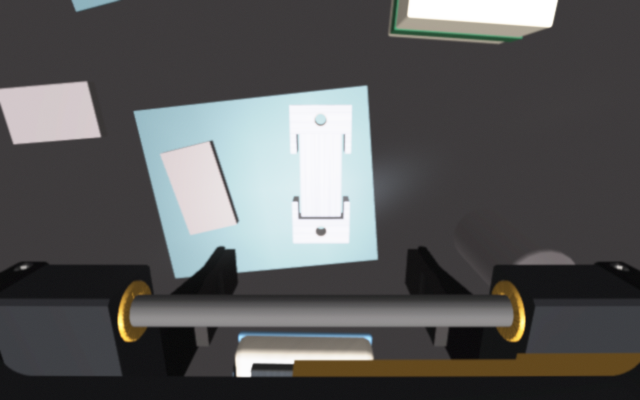

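```bash
python3 - <<'E'
from h import *
c=dict(np.load('w2.npz'));M=c['M'];g=cv2.GaussianBlur(c['frame'].astype(np.float32).min(2),(0,0),1)
R=[]
for (u,v) in((320,119),(321,231)):
    p=g[v-11:v+12,u-11:u+12];m=(p<(p.min()+np.percentile(p,85))/2).astype(np.uint8)
    n,L,S,ce=cv2.connectedComponentsWithStats(m);i=L[11,11];k=L==(i or 1)
    y,x=np.where(k);(cx,cy),r=cv2.minEnclosingCircle(np.float32(np.c_[x,y]))
    px=(u-11+cx,v-11+cy);w=onplane(c,M,[px],.026)[0];R.append(w);print(px,r,k.sum(),w)
a,b=R;d=a-b;print((a+b)/2,np.hypot(*d[:2]),np.degrees(np.arctan2(d[1],d[0])))
E
```

```text
(320.1363639831543, 120.1363639831543) 5.464106559753418 94 [0.61781974 0.05191204 0.026     ]
(320.5, 231.0) 4.609872341156006 58 [ 0.59502695 -0.0650418   0.026     ]
[ 0.60642334 -0.00656488  0.026     ] 0.11915415076388973 78.97202588961801
```

Emit:
play_rows(
  commands=[
    [[0.0,0.005,-0.05],[0,0,0]],
    [[0.0,0.005,-0.1],[0,0,0]],
    [[0.0,0.005,-0.15],[0,0,0]],
    [[0.0,0.005,-0.18],[0,0,0]],
    [[0.0,0.005,-0.2],[0,0,0]],
    [[0.0,0.005,-0.21],[0,0,0]],
    [[0.0,0.005,-0.22],[0,0,0]],
    [[0.0,0.005,-0.22],[0,0,0]],
    [[0.0,0.005,-0.22],[0,0,0]],
  ],
)

```text
time_s: 3.5
position: [0.6074, -0.0058, 0.0313]
tcp_rot: [[0.981, 0.001, 0.193], [-0.193, -0.0, 0.981], [0.001, -1.0, -0.0]]
force: [-0.1, 0.2, -0.2]
opening: 0.999
```

Emit:
play_rows(
  commands=[
    [[0.0,0.0,0.0],[0,0,0]],
    [[0.0,0.0,0.0],[0,0,0]],
    [[0.0,0.0,0.0],[0,0,0]],
    [[0.0,0.0,0.0],[0,0,0]],
    [[0.0,0.0,0.0],[0,0,0]],
    [[0.0,0.0,0.0],[0,0,0]],
    [[0.0,0.0,0.0],[0,0,0]],
    [[0.0,0.0,0.0],[0,0,0]],
  ],
  gripper=0.02,
)

```text
time_s: 4.5
position: [0.6069, -0.0056, 0.0305]
tcp_rot: [[0.981, 0.0, 0.193], [-0.193, 0.0, 0.981], [0.0, -1.0, 0.0]]
force: [0.2, -0.2, -0.9]
opening: 0.5
```

Emit:
play_rows(
  commands=[
    [[0.0,0.0,0.05],[0,0,0]],
    [[0.0,0.0,0.1],[0,0,0]],
    [[0.0,0.0,0.16],[0,0,0]],
    [[0.0,0.0,0.19],[0,0,0]],
    [[-0.015,-0.05,0.19],[0,0,0]],
    [[-0.03,-0.1,0.19],[0,0,0]],
    [[-0.045,-0.15,0.19],[0,0,0]],
    [[-0.06,-0.2,0.19],[0,0,0]],
    [[-0.075,-0.25,0.19],[0,0,0]],
    [[-0.083,-0.28,0.18],[0,0,-0.02]],
  ],
)

```text
time_s: 5.75
position: [0.5226, -0.288, 0.2101]
tcp_rot: [[0.977, -0.0, 0.215], [-0.215, -0.0, 0.977], [-0.0, -1.0, -0.0]]
force: [0.2, 0.8, -4.0]
opening: 0.5
```

Emit:
play_rows(
  commands=[
    [[-0.002,-0.0135,-0.01],[0,0,0]],
    [[-0.002,-0.0135,-0.03],[0,0,0]],
    [[-0.002,-0.0135,-0.03],[0,0,0]],
    [[-0.002,-0.0135,-0.03],[0,0,0]],
  ],
)

```text
time_s: 6.25
position: [0.5221, -0.2981, 0.1805]
tcp_rot: [[0.977, -0.0, 0.211], [-0.211, 0.001, 0.977], [-0.001, -1.0, 0.001]]
force: [1.1, 0.3, -3.8]
opening: 0.501
```

```bash
python3 - <<'E'
from h import *
s,c=snap('w3')
t=capture('top');np.savez('t3.npz',**t);cv2.imwrite('pics/t3.png',np.vstack([cv2.resize(t['frame'][150:270,380:520,::-1],(560,480))]))
t=capture('side');np.savez('s3.npz',**t);b=cv2.resize(t['frame'][80:220,300:460,::-1],None,fx=2.2,fy=2.2)
a=cv2.resize(c['frame'][:,:,::-1],None,fx=.7,fy=.7);a=a[:280];b=b[:280]
cv2.imwrite('pics/m3.png',np.hstack([a,b[:, :352]]))
E
```

```text
t 6.25 pos [ 0.5221 -0.2981  0.1805] yaw -12.19 tiltz [-4.e-04  7.e-04 -1.e+00] F [ 1.1  0.3 -3.8] op 0.501374106722574
```

View pics/m3.png

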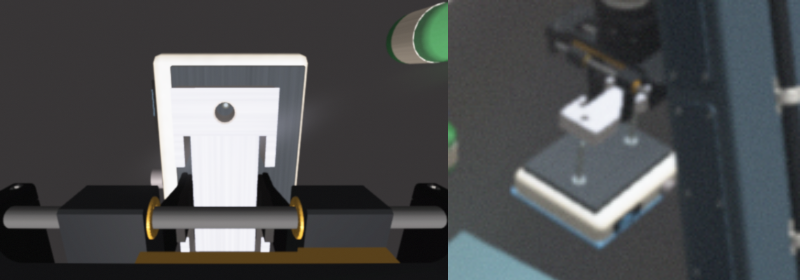

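```bash
python3 - <<'E'
from h import *
c=dict(np.load('w3.npz'));M=c['M'];W=cloud(c,M)
p=c['frame'][138:182,298:346];cv2.imwrite('pics/w3c.png',cv2.resize(p[:,:,::-1],None,fx=11,fy=11,interpolation=cv2.INTER_CUBIC))
g=p.min(2);print('top z',np.nanmedian(W[140:180,300:310,2]))
m=(g<190).astype(np.uint8);n,L,S,ce=cv2.connectedComponentsWithStats(m);i=1+S[1:,4].argmax()
y,x=np.where(L==i);(cx,cy),r=cv2.minEnclosingCircle(np.float32(np.c_[x,y]));px=(298+cx,138+cy)
for z in(.1755,):print(px,r,S[i],onplane(c,M,[px],z))
E
```

```text
top z 0.17550601393749515
(320.57894706726074, 160.2105255126953) 14.688461303710938 [  8   8  30  29 660] [[ 0.53412257 -0.23981975  0.1755    ]]
```

View pics/w3c.png

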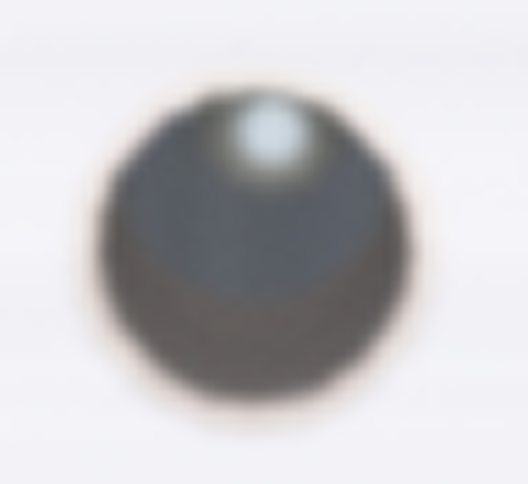

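```bash
python3 - <<'E'
from h import *
c=dict(np.load('w3.npz'));M=c['M']
h=onplane(c,M,[(321.1,160.4)],.1755)[0];t=onplane(c,M,[(322.4,149.8)],.133)[0]
print(h,t,t-h)
E
```

```text
[ 0.53431423 -0.23994075  0.1755    ] [ 0.53470572 -0.24126676  0.133     ] [ 0.00039149 -0.00132601 -0.0425    ]
```

Emit:
play_rows(
  commands=[
    [[0.0004,-0.0013,0.0],[0,0,0]],
    [[0.0004,-0.0013,-0.015],[0,0,0]],
    [[0.0004,-0.0013,-0.025],[0,0,0]],
    [[0.0004,-0.0013,-0.035],[0,0,0]],
    [[0.0004,-0.0013,-0.045],[0,0,0]],
    [[0.0004,-0.0013,-0.055],[0,0,0]],
    [[0.0004,-0.0013,-0.055],[0,0,0]],
  ],
)

```text
time_s: 7.28
position: [0.5217, -0.2999, 0.1244]
tcp_rot: [[0.977, -0.002, 0.212], [-0.212, 0.001, 0.977], [-0.002, -1.0, 0.001]]
force: [-0.8, -0.2, -4.9]
opening: 0.502
```

Emit:
play_rows(
  commands=[
    [[0,0,-0.01],[0,0,0]],
    [[0,0,-0.02],[0,0,0]],
    [[0,0,-0.026],[0,0,0]],
    [[0,0,-0.03],[0,0,0]],
    [[0,0,-0.032],[0,0,0]],
    [[0,0,-0.032],[0,0,0]],
  ],
)

```text
time_s: 8.02
position: [0.5224, -0.3005, 0.0937]
tcp_rot: [[0.977, 0.0, 0.212], [-0.212, -0.0, 0.977], [0.0, -1.0, -0.0]]
force: [0.7, 0.2, -4.4]
opening: 0.503
```

Emit:
play_rows(
  commands=[
    [[0,0,-0.001],[0,0,0]],
    [[0,0,-0.002],[0,0,0]],
    [[0,0,-0.002],[0,0,0]],
  ],
)

```text
time_s: 8.4
position: [0.5225, -0.3005, 0.0935]
tcp_rot: [[0.977, 0.001, 0.212], [-0.212, -0.001, 0.977], [0.001, -1.0, -0.001]]
force: [-2.5, 2.0, 7.6]
opening: 0.504
```

Seated (contact force reversed). Release, rise.

Emit:
play_rows(
  commands=[
    [[0,0,0.001],[0,0,0]],
    [[0,0,0.001],[0,0,0]],
    [[0,0,0.001],[0,0,0]],
    [[0,0,0.001],[0,0,0]],
    [[0,0,0.001],[0,0,0]],
    [[0,0,0.001],[0,0,0]],
  ],
  gripper=0.087,
)

```text
time_s: 9.15
position: [0.5222, -0.3003, 0.0924]
tcp_rot: [[0.977, -0.0, 0.212], [-0.212, 0.0, 0.977], [-0.0, -1.0, 0.0]]
force: [-0.6, 0.4, 0.7]
opening: 0.988
```

Emit:
play_rows(
  commands=[
    [[0,0,0.03],[0,0,0]],
    [[0,0,0.08],[0,0,0]],
    [[0,0,0.13],[0,0,0]],
    [[0,0,0.18],[0,0,0]],
    [[0,0,0.208],[0,0,0]],
    [[0,0,0.208],[0,0,0]],
    [[0,0,0.208],[0,0,0]],
  ],
)

```text
time_s: 10.02
position: [0.5215, -0.2998, 0.2993]
tcp_rot: [[0.977, -0.002, 0.212], [-0.212, 0.002, 0.977], [-0.002, -1.0, 0.001]]
force: [-1.0, -0.2, -0.4]
opening: 0.996
```

```bash
python3 - <<'E'
from h import *
s,c=snap('w4');W=cloud(c,c['M']);z=W[...,2]
for lo,hi in((.083,.098),(.074,.083)):
    m=((z>lo)&(z<hi)).astype(np.uint8);m[270:]=0
    n,L,S,ce=cv2.connectedComponentsWithStats(m)
    for i in range(1,n):
        if S[i,4]>150:
            k=L==i;print(S[i],ce[i].round(),np.nanmedian(z[k]),rect(W[k][:,:2]))
E
```

```text
t 10.025 pos [ 0.5215 -0.2998  0.2993] yaw -12.26 tiltz [-0.0019  0.0016 -1.    ] F [-1.  -0.2 -0.4] op 0.9963357468293359
[544  43  19  30 256] [551.  59.] 0.09141840398463216 (array([ 754.4, -226.4]), array([11. , 25.2]), np.float32(85.5))
[ 291  113   65   50 2021] [323. 130.] 0.08867282346591288 (array([ 532.9, -252.5]), array([47.6, 62.1]), np.float32(167.8))
[ 294  210   59   44 1589] [323. 237.] 0.08859057316682922 (array([ 511.9, -349.8]), array([48. , 62.1]), np.float32(167.8))
[531  39  29  41 493] [543.  60.] 0.07706118462384332 (array([ 757.2, -226.9]), array([26.2, 36.3]), np.float32(87.7))
[ 294  142   58   87 3664] [323. 185.] 0.07866110200848878 (array([ 522., -302.]), array([61.2, 91.7]), np.float32(77.6))
```

View pics/w4.png

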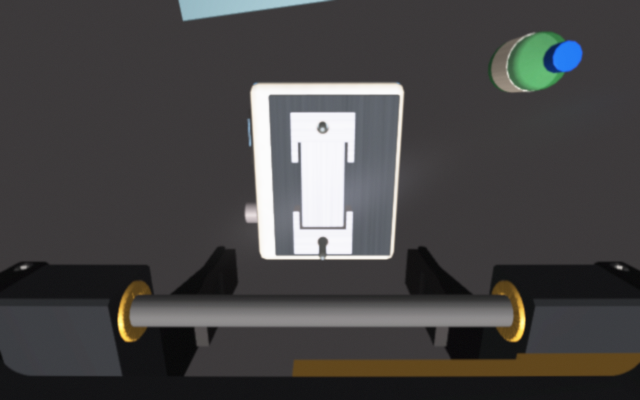

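Emit:
play_rows(
  commands=[
    [[-0.006,0.06,0],[0,0,0.03]],
    [[-0.012,0.12,0],[0,0,0.06]],
    [[-0.018,0.18,0],[0,0,0.09]],
    [[-0.024,0.24,0],[0,0,0.12]],
    [[-0.03,0.3,0],[0,0,0.15]],
    [[-0.036,0.36,0],[0,0,0.18]],
    [[-0.042,0.42,0],[0,0,0.21]],
    [[-0.048,0.48,-0.01],[0,0,0.24]],
    [[-0.054,0.54,-0.03],[0,0,0.27]],
    [[-0.061,0.6,-0.05],[0,0,0.305]],
  ],
)

```text
time_s: 11.32
position: [0.4604, 0.2992, 0.2491]
tcp_rot: [[0.996, -0.002, -0.092], [0.092, -0.001, 0.996], [-0.002, -1.0, -0.001]]
force: [1.1, -0.4, 0.6]
opening: 0.997
```

Emit:
play_rows(
  commands=[
    [[0,0,0],[0,0,0]],
    [[0,0,0],[0,0,0]],
    [[0,0,0],[0,0,0]],
  ],
)

```text
time_s: 11.7
position: [0.4618, 0.2963, 0.2511]
tcp_rot: [[0.996, -0.0, -0.089], [0.089, -0.0, 0.996], [-0.0, -1.0, -0.0]]
force: [-0.2, -1.2, 1.2]
opening: 0.999
```

```bash
cat >> h.py <<'E'
def blobs(c,bands,amin=150,vmax=270):
    W=cloud(c,c['M']);z=W[...,2]
    for lo,hi in bands:
        m=((z>lo)&(z<hi)).astype(np.uint8);m[vmax:]=0
        n,L,S,ce=cv2.connectedComponentsWithStats(m)
        for i in range(1,n):
            if S[i,4]>amin:
                k=L==i;print(S[i],ce[i].round(),'z',round(float(np.nanmedian(z[k])),4),rect(W[k][:,:2]))
E
python3 - <<'E'
from h import *
s,c=snap('w5');blobs(c,[(.02,.06),(.022,.032)])
E
```

```text
t 11.7 pos [0.4618 0.2963 0.2511] yaw 5.1 tiltz [-3.e-04 -5.e-04 -1.e+00] F [-0.2 -1.2  1.2] op 0.9987825805499579
[ 109  124  108  113 5851] [163. 179.] z 0.0332 (array([296.6, 283.2]), array([ 57.3, 108. ]), np.float32(126.8))
[ 296  135   43   79 3278] [317. 174.] z 0.0279 (array([457.4, 304. ]), array([44.1, 83.9]), np.float32(95.3))
[ 418  145   38   90 1891] [436. 189.] z 0.0411 (array([582.6, 300.5]), array([16.8, 91.7]), np.float32(88.7))
[542 254  38  11 228] [556. 261.] z 0.0291 (array([746.3, 230.6]), array([13.4, 43.7]), np.float32(5.2))
[150 124  67  89 492] [183. 166.] z 0.0279 (array([317.3, 298.4]), array([  5.9, 107.1]), np.float32(126.9))
[ 296  135   43   79 3278] [317. 174.] z 0.0279 (array([457.4, 304. ]), array([44.1, 83.9]), np.float32(95.3))
[418 145  22  85 270] [428. 186.] z 0.0272 (array([575.1, 300.9]), array([ 2.8, 91.1]), np.float32(87.4))
```

View pics/w5.png

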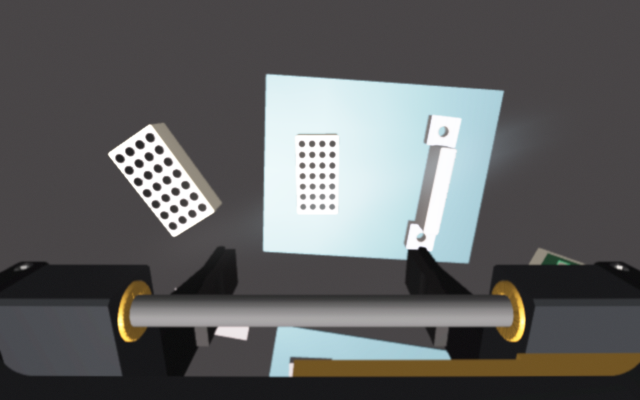

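Emit:
play_rows(
  commands=[
    [[-0.0044,0.0077,-0.03],[0,0,0.003]],
    [[-0.0044,0.0077,-0.06],[0,0,0.003]],
    [[-0.0044,0.0077,-0.08],[0,0,0.003]],
    [[-0.0044,0.0077,-0.08],[0,0,0.003]],
    [[-0.0044,0.0077,-0.08],[0,0,0.003]],
  ],
)

```text
time_s: 12.38
position: [0.4581, 0.3049, 0.1722]
tcp_rot: [[0.996, 0.002, -0.092], [0.092, 0.001, 0.996], [0.002, -1.0, 0.001]]
force: [-0.0, 0.1, 0.1]
opening: 1.0
```

```bash
python3 - <<'E'
from h import *
s,c=snap('w6');blobs(c,[(.02,.034)])
for i in range(3):
    s,_=snap('tmp')
E
```

```text
t 12.375 pos [0.4581 0.3049 0.1722] yaw 5.31 tiltz [ 1.7e-03  7.0e-04 -1.0e+00] F [-0.   0.1  0.1] op 0.999721601357576
[  57  140  139  130 7660] [127. 207.] z 0.033 (array([296.2, 283. ]), array([ 57.9, 108.2]), np.float32(126.8))
[ 293  154   54   97 4978] [320. 202.] z 0.0279 (array([457.3, 304.2]), array([44. , 83.7]), np.float32(95.4))
[442 168  46 102 765] [458. 215.] z 0.0271 (array([575.6, 301.8]), array([13.8, 92.3]), np.float32(80.3))
t 12.425 pos [0.4581 0.3051 0.1724] yaw 5.33 tiltz [ 2.3e-03  9.0e-04 -1.0e+00] F [-0.7 -0.3  0.1] op 1.0029069190705902
t 12.475 pos [0.4581 0.3053 0.1725] yaw 5.34 tiltz [ 0.0024  0.001  -1.    ] F [-0.4 -0.1  0.4] op 1.001565546237772
t 12.525 pos [0.4579 0.3054 0.1724] yaw 5.36 tiltz [ 2.3e-03  9.0e-04 -1.0e+00] F [ 1.   0.1 -0.5] op 1.0008875592445365
```

Emit:
play_rows(
  commands=[
    [[-0.0005,-0.001,-0.05],[0,0,0]],
    [[-0.0005,-0.001,-0.09],[0,0,0]],
    [[-0.0005,-0.001,-0.12],[0,0,0]],
    [[-0.0005,-0.001,-0.135],[0,0,0]],
    [[-0.0005,-0.001,-0.141],[0,0,0]],
    [[-0.0005,-0.001,-0.141],[0,0,0]],
  ],
)

```text
time_s: 13.32
position: [0.457, 0.3045, 0.0308]
tcp_rot: [[0.996, 0.001, -0.094], [0.094, 0.0, 0.996], [0.001, -1.0, 0.0]]
force: [-0.5, 0.0, 1.1]
opening: 1.0
```

Emit:
play_rows(
  commands=[
    [[0,0,0],[0,0,0]],
    [[0,0,0],[0,0,0]],
    [[0,0,0],[0,0,0]],
    [[0,0,0],[0,0,0]],
    [[0,0,0],[0,0,0]],
    [[0,0,0],[0,0,0]],
    [[0,0,0],[0,0,0]],
  ],
  gripper=0.02,
)

```text
time_s: 14.2
position: [0.4566, 0.3043, 0.0302]
tcp_rot: [[0.996, 0.0, -0.094], [0.094, -0.0, 0.996], [0.0, -1.0, -0.0]]
force: [-0.2, 0.0, 1.1]
opening: 0.501
```

Emit:
play_rows(
  commands=[
    [[0,0,0.06],[0,0,0]],
    [[0,0,0.12],[0,0,0]],
    [[0,0,0.18],[0,0,0]],
    [[0.006,-0.055,0.2],[0,0,-0.03]],
    [[0.012,-0.115,0.2],[0,0,-0.06]],
    [[0.018,-0.175,0.2],[0,0,-0.09]],
    [[0.024,-0.235,0.2],[0,0,-0.12]],
    [[0.03,-0.295,0.2],[0,0,-0.15]],
    [[0.036,-0.355,0.2],[0,0,-0.18]],
    [[0.042,-0.415,0.2],[0,0,-0.21]],
  ],
)

```text
time_s: 15.45
position: [0.4982, -0.1125, 0.2301]
tcp_rot: [[0.993, -0.0, 0.117], [-0.117, 0.0, 0.993], [-0.0, -1.0, 0.0]]
force: [0.8, 0.7, -1.2]
opening: 0.502
```

Emit:
play_rows(
  commands=[
    [[0.006,-0.06,0],[0,0,-0.03]],
    [[0.012,-0.12,-0.01],[0,0,-0.06]],
    [[0.0236,-0.19,-0.03],[0,0,-0.097]],
    [[0.0236,-0.19,-0.05],[0,0,-0.097]],
    [[0.0236,-0.19,-0.05],[0,0,-0.097]],
    [[0.0236,-0.19,-0.05],[0,0,-0.097]],
    [[0.0236,-0.19,-0.05],[0,0,-0.097]],
  ],
)

```text
time_s: 16.32
position: [0.5226, -0.2997, 0.1813]
tcp_rot: [[0.978, 0.001, 0.21], [-0.21, -0.001, 0.978], [0.001, -1.0, -0.0]]
force: [-0.2, 0.0, 0.1]
opening: 0.503
```

```bash
python3 - <<'E'
from h import *
s,c=snap('w7');blobs(c,[(.084,.094),(.17,.19)])
E
```

```text
t 16.325 pos [ 0.5226 -0.2997  0.1813] yaw -12.11 tiltz [ 1.e-03 -7.e-04 -1.e+00] F [-0.2  0.   0.1] op 0.5028834136255699
[ 273  118   98   73 4461] [322. 144.] z 0.0887 (array([ 532.8, -252. ]), array([47.7, 62.2]), np.float32(167.8))
[ 250  199  144   71 7529] [321. 236.] z 0.1788 (array([ 528. , -273.9]), array([31.2, 62.3]), np.float32(167.7))
```

View pics/w7.png

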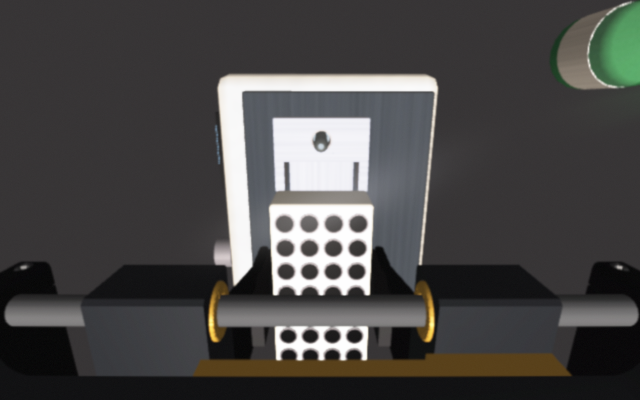

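```bash
python3 - <<'E'
from h import *
c=dict(np.load('w7.npz'));W=cloud(c,c['M']);a=np.radians(77.8);ey=np.array([np.cos(a),np.sin(a)]);ex=np.array([np.sin(a),-np.cos(a)])
for lo,hi in((.174,.184),(.084,.094)):
    k=(W[...,2]>lo)&(W[...,2]<hi);k[260:]=0;k[:,:265]=0;k[:,380:]=0
    P=W[k][:,:2]-[.5222,-.3008];y=P@ey;x=P@ex
    print(len(y),np.percentile(y,[.5,99.5]),np.percentile(x[np.abs(y-np.percentile(y,90))<.01],[.5,99.5]))
E
```

```text
5905 [0.01748095 0.04281393] [-0.02172172  0.02148036]
4461 [0.0269355  0.07368883] [-0.03059167  0.03061785]
```

Emit:
play_rows(
  commands=[
    [[0,-0.0007,-0.02],[0,0,0]],
    [[0,-0.0007,-0.04],[0,0,0]],
    [[0,-0.0007,-0.05],[0,0,0]],
    [[0,-0.0007,-0.06],[0,0,0]],
    [[0,-0.0007,-0.067],[0,0,0]],
    [[0,-0.0007,-0.072],[0,0,0]],
    [[0,-0.0007,-0.0735],[0,0,0]],
    [[0,-0.0007,-0.0735],[0,0,0]],
  ],
)

```text
time_s: 17.38
position: [0.5222, -0.3014, 0.1073]
tcp_rot: [[0.977, 0.0, 0.211], [-0.211, -0.0, 0.977], [0.0, -1.0, -0.0]]
force: [0.0, 0.8, 2.0]
opening: 0.503
```

Emit:
play_rows(
  commands=[
    [[0,0,-0.001],[0,0,0]],
    [[0,0,-0.001],[0,0,0]],
  ],
)

```text
time_s: 17.62
position: [0.5222, -0.3014, 0.1073]
tcp_rot: [[0.977, 0.0, 0.211], [-0.211, -0.0, 0.977], [0.001, -1.0, -0.0]]
force: [-2.4, 0.8, 9.3]
opening: 0.504
```

Emit:
play_rows(
  commands=[
    [[0,0,0.001],[0,0,0]],
    [[0,0,0.001],[0,0,0]],
    [[0,0,0.001],[0,0,0]],
    [[0,0,0.001],[0,0,0]],
    [[0,0,0.001],[0,0,0]],
  ],
  gripper=0.087,
)

```text
time_s: 18.25
position: [0.5221, -0.3014, 0.1066]
tcp_rot: [[0.977, -0.0, 0.211], [-0.211, 0.0, 0.977], [-0.0, -1.0, 0.0]]
force: [-0.7, -0.0, 0.8]
opening: 0.96
```

Emit:
play_rows(
  commands=[
    [[0,0,0.03],[0,0,0]],
    [[0,0,0.08],[0,0,0]],
    [[0,0,0.13],[0,0,0]],
    [[0,0,0.17],[0,0,0]],
    [[0,0,0.193],[0,0,0]],
    [[0,0,0.193],[0,0,0]],
    [[0,0,0.193],[0,0,0]],
  ],
)

```text
time_s: 19.12
position: [0.5215, -0.3009, 0.2984]
tcp_rot: [[0.977, -0.002, 0.211], [-0.211, 0.002, 0.977], [-0.002, -1.0, 0.001]]
force: [-0.0, -0.0, 0.4]
opening: 0.996
```

```bash
python3 - <<'E'
from h import *
s,c=snap('w8');blobs(c,[(.084,.094),(.1,.112)])
E
```

```text
t 19.125 pos [ 0.5215 -0.3009  0.2984] yaw -12.21 tiltz [-0.0019  0.0016 -1.    ] F [-0.  -0.   0.4] op 0.9962897935620507
[545  42  16  30 169] [550.  58.] z 0.0894 (array([ 754.7, -226.2]), array([11.2, 25.3]), np.float32(84.0))
[ 291  112   65   50 2009] [323. 129.] z 0.0887 (array([ 532.9, -252.5]), array([47.5, 62.2]), np.float32(167.7))
[ 294  210   59   44 1423] [323. 238.] z 0.0886 (array([ 511.8, -350.2]), array([49.2, 61.9]), np.float32(167.8))
[555  40  28  27 167] [570.  51.] z 0.1004 (array([ 763. , -224.3]), array([15.9, 23.6]), np.float32(133.1))
[ 300  148   46   84 3755] [323. 189.] z 0.1049 (array([ 522., -302.]), array([44. , 84.2]), np.float32(77.8))
```

Emit:
play_rows(
  commands=[
    [[-0.01,0.06,0],[0,0,0.05]],
    [[-0.02,0.12,0],[0,0,0.1]],
    [[-0.03,0.18,0],[0,0,0.15]],
    [[-0.04,0.24,-0.02],[0,0,0.2]],
    [[-0.0495,0.303,-0.06],[0,0,0.25]],
    [[-0.0495,0.303,-0.1],[0,0,0.25]],
    [[-0.0495,0.303,-0.12],[0,0,0.25]],
    [[-0.0495,0.303,-0.12],[0,0,0.25]],
    [[-0.0495,0.303,-0.12],[0,0,0.25]],
  ],
)

```text
time_s: 20.3
position: [0.473, 0.0013, 0.1798]
tcp_rot: [[0.999, 0.0, -0.037], [0.037, -0.0, 0.999], [0.0, -1.0, -0.0]]
force: [0.4, 0.4, 0.5]
opening: 0.998
```

```bash
python3 - <<'E'
from h import *
s,c=snap('w9');blobs(c,[(.008,.02)])
E
```

```text
t 20.3 pos [0.473  0.0013 0.1798] yaw 2.1 tiltz [ 0. -0. -1.] F [0.4 0.4 0.5] op 0.9983420789714947
[601   0  39  83 792] [621.  42.] z 0.013 (array([710.1, 134.7]), array([30.4, 63.6]), np.float32(109.3))
[ 103   10  124   93 8890] [163.  56.] z 0.0116 (array([340.7, 113.7]), array([56.4, 97.7]), np.float32(173.0))
[ 288  140   65  105 6507] [320. 191.] z 0.0137 (array([472.2,   3.7]), array([56.1, 96.9]), np.float32(92.4))
```

Emit:
play_rows(
  commands=[
    [[-0.0008,0.0022,-0.05],[0,0,0.004]],
    [[-0.0008,0.0022,-0.1],[0,0,0.004]],
    [[-0.0008,0.0022,-0.13],[0,0,0.004]],
    [[-0.0008,0.0022,-0.145],[0,0,0.004]],
    [[-0.0008,0.0022,-0.1505],[0,0,0.004]],
    [[-0.0008,0.0022,-0.1505],[0,0,0.004]],
    [[-0.0008,0.0022,-0.1505],[0,0,0.004]],
  ],
)

```text
time_s: 21.22
position: [0.4726, 0.0037, 0.0303]
tcp_rot: [[0.999, 0.002, -0.041], [0.041, -0.001, 0.999], [0.002, -1.0, -0.001]]
force: [0.8, 0.5, -0.4]
opening: 1.001
```

Emit:
play_rows(
  commands=[
    [[0,0,0],[0,0,0]],
    [[0,0,0],[0,0,0]],
    [[0,0,0],[0,0,0]],
    [[0,0,0],[0,0,0]],
    [[0,0,0],[0,0,0]],
    [[0,0,0],[0,0,0]],
    [[0,0,0],[0,0,0]],
  ],
  gripper=0.03,
)

```text
time_s: 22.1
position: [0.4719, 0.0038, 0.0293]
tcp_rot: [[0.999, 0.0, -0.041], [0.041, 0.0, 0.999], [0.0, -1.0, 0.0]]
force: [-0.3, -0.3, 2.1]
opening: 0.641
```

Emit:
play_rows(
  commands=[
    [[0,0,0.06],[0,0,0]],
    [[0,0,0.12],[0,0,0]],
    [[0,0,0.16],[0,0,0]],
    [[0.008,-0.05,0.17],[0,0,-0.05]],
    [[0.018,-0.11,0.17],[0,0,-0.1]],
    [[0.028,-0.17,0.17],[0,0,-0.15]],
    [[0.038,-0.23,0.17],[0,0,-0.2]],
    [[0.048,-0.29,0.16],[0,0,-0.2545]],
    [[0.0502,-0.3056,0.15],[0,0,-0.2545]],
    [[0.0502,-0.3056,0.15],[0,0,-0.2545]],
  ],
)

```text
time_s: 23.35
position: [0.5209, -0.3017, 0.1776]
tcp_rot: [[0.977, -0.003, 0.213], [-0.213, 0.003, 0.977], [-0.003, -1.0, 0.002]]
force: [-0.2, 0.3, -0.2]
opening: 0.635
```

Emit:
play_rows(
  commands=[
    [[0,0,0],[0,0,0]],
    [[0,0,0],[0,0,0]],
  ],
)

```text
time_s: 23.6
position: [0.522, -0.2999, 0.1796]
tcp_rot: [[0.978, -0.0, 0.21], [-0.21, 0.001, 0.978], [-0.0, -1.0, 0.0]]
force: [-0.1, -0.3, -0.9]
opening: 0.641
```

```bash
python3 - <<'E'
from h import *
s,c=snap('w10');W=cloud(c,c['M']);a=np.radians(77.8);ey=np.array([np.cos(a),np.sin(a)]);ex=np.array([np.sin(a),-np.cos(a)])
print(np.nanmedian(W[225:235,310:330,2]))
for lo,hi in((.158,.175),(.102,.108),(.084,.094)):
    k=(W[...,2]>lo)&(W[...,2]<hi);k[255:]=0;k[:,:230]=0;k[:,410:]=0
    if k.sum()<50: print(k.sum());continue
    P=W[k][:,:2]-[.5222,-.3008];y=P@ey;x=P@ex
    print(len(y),np.percentile(y,[.5,99.5]),np.percentile(x[np.abs(y-np.percentile(y,90))<.01],[.5,99.5]),np.median(W[k][:,2]))
E
```

```text
t 23.6 pos [ 0.522  -0.2999  0.1796] yaw -12.11 tiltz [-3.e-04  5.e-04 -1.e+00] F [-0.1 -0.3 -0.9] op 0.6410936489852618
0.16398215034772157
9295 [0.01319748 0.04918574] [-0.02838983  0.02703638] 0.16395747978812797
268 [0.03920061 0.06491538] [-0.02125271  0.021479  ] 0.1041066806988521
4417 [0.03656226 0.07348876] [-0.03071308  0.0307664 ] 0.08871393640885755
```

Emit:
play_rows(
  commands=[
    [[0.0003,-0.0018,-0.015],[0,0,0]],
    [[0.0003,-0.0018,-0.03],[0,0,0]],
    [[0.0003,-0.0018,-0.04],[0,0,0]],
    [[0.0003,-0.0018,-0.04],[0,0,0]],
    [[0.0003,-0.0018,-0.04],[0,0,0]],
  ],
)

```text
time_s: 24.28
position: [0.5225, -0.3038, 0.1392]
tcp_rot: [[0.977, 0.0, 0.212], [-0.212, -0.0, 0.977], [0.0, -1.0, -0.0]]
force: [-1.0, -0.3, -0.2]
opening: 0.633
```

```bash
python3 - <<'E'
from h import *
s,c=snap('w11');W=cloud(c,c['M']);a=np.radians(77.8);ey=np.array([np.cos(a),np.sin(a)]);ex=np.array([np.sin(a),-np.cos(a)])
for lo,hi in((.118,.13),(.1,.108),(.084,.094)):
    k=(W[...,2]>lo)&(W[...,2]<hi);k[255:]=0;k[:,:230]=0;k[:,410:]=0
    if k.sum()<50: print(k.sum());continue
    P=W[k][:,:2]-[.5222,-.3008];y=P@ey;x=P@ex
    print(len(y),np.percentile(y,[.5,99.5]),np.percentile(x[np.abs(y-np.percentile(y,90))<.01],[.5,99.5]),np.median(W[k][:,2]))
E
```

```text
t 24.275 pos [ 0.5225 -0.3038  0.1392] yaw -12.24 tiltz [ 2.e-04 -1.e-04 -1.e+00] F [-1.  -0.3 -0.2] op 0.6329195232099005
9410 [0.00963457 0.06395364] [-0.02707558  0.02839996] 0.12350587033133414
20
6225 [0.04065924 0.07348419] [-0.0306615   0.03073031] 0.08868313564649588
```

Emit:
play_rows(
  commands=[
    [[-0.0003,0.0018,0],[0,0,0]],
    [[-0.0003,0.0018,0],[0,0,0]],
    [[-0.0003,0.0018,0],[0,0,0]],
    [[-0.0003,0.0018,0],[0,0,0]],
  ],
)

```text
time_s: 24.82
position: [0.5221, -0.3018, 0.1394]
tcp_rot: [[0.977, 0.0, 0.212], [-0.212, -0.0, 0.977], [0.0, -1.0, -0.0]]
force: [-0.7, 0.4, -0.5]
opening: 0.643
```

```bash
python3 - <<'E'
from h import *
s,c=snap('w12');W=cloud(c,c['M']);a=np.radians(77.8);ey=np.array([np.cos(a),np.sin(a)]);ex=np.array([np.sin(a),-np.cos(a)])
for lo,hi in((.118,.13),(.084,.094)):
    k=(W[...,2]>lo)&(W[...,2]<hi);k[255:]=0;k[:,:230]=0;k[:,410:]=0
    P=W[k][:,:2]-[.5222,-.3008];y=P@ey;x=P@ex
    if lo>.1: j=np.abs(x)>.008;y=y[j];x=x[j]
    print(len(y),np.percentile(y,[.5,99.5]),np.percentile(x[np.abs(y-np.percentile(y,90))<.01],[.5,99.5]),np.median(W[k][:,2]))
E
```

```text
t 24.825 pos [ 0.5221 -0.3018  0.1394] yaw -12.23 tiltz [ 1.e-04 -1.e-04 -1.e+00] F [-0.7  0.4 -0.5] op 0.6425341600759138
6634 [0.01110924 0.04729708] [-0.02792585  0.02760232] 0.12367683452782427
5956 [0.04284049 0.0736776 ] [-0.0307118  0.0306476] 0.08868376382564638
```

Emit:
play_rows(
  commands=[
    [[0,0,-0.004],[0,0,0]],
    [[0,0,-0.008],[0,0,0]],
    [[0,0,-0.011],[0,0,0]],
    [[0,0,-0.013],[0,0,0]],
    [[0,0,-0.0145],[0,0,0]],
    [[0,0,-0.0145],[0,0,0]],
  ],
)

```text
time_s: 25.62
position: [0.522, -0.3018, 0.1246]
tcp_rot: [[0.977, -0.0, 0.212], [-0.212, 0.0, 0.977], [-0.0, -1.0, 0.0]]
force: [0.2, -0.0, -0.3]
opening: 0.641
```

Emit:
play_rows(
  commands=[
    [[0,0,-0.001],[0,0,0]],
    [[0,0,-0.001],[0,0,0]],
  ],
)

```text
time_s: 25.88
position: [0.5222, -0.3019, 0.1243]
tcp_rot: [[0.977, 0.0, 0.212], [-0.212, -0.0, 0.977], [0.001, -1.0, -0.0]]
force: [-0.8, 0.6, 2.6]
opening: 0.641
```

Emit:
play_rows(
  commands=[
    [[0,0,0],[0,0,0]],
    [[0,0,0],[0,0,0]],
    [[0,0,0],[0,0,0]],
    [[0,0,0],[0,0,0]],
    [[0,0,0],[0,0,0]],
  ],
  gripper=0.087,
)

```text
time_s: 26.5
position: [0.522, -0.3018, 0.1237]
tcp_rot: [[0.977, -0.0, 0.212], [-0.212, 0.0, 0.977], [-0.0, -1.0, 0.0]]
force: [-0.2, -0.8, -0.3]
opening: 0.991
```

Emit:
play_rows(
  commands=[
    [[0,0,0.03],[0,0,0]],
    [[0,0,0.08],[0,0,0]],
    [[0,0,0.13],[0,0,0]],
    [[0,0,0.176],[0,0,0]],
    [[0,0,0.176],[0,0,0]],
    [[0,0,0.176],[0,0,0]],
  ],
)

```text
time_s: 27.25
position: [0.5215, -0.3013, 0.2992]
tcp_rot: [[0.977, -0.001, 0.212], [-0.212, 0.001, 0.977], [-0.001, -1.0, 0.001]]
force: [0.1, 0.0, -0.6]
opening: 1.001
```

```bash
python3 - <<'E'
from h import *
s,c=snap('w13');blobs(c,[(.084,.094),(.1,.115)])
E
```

```text
t 27.25 pos [ 0.5215 -0.3013  0.2992] yaw -12.23 tiltz [-9.e-04  8.e-04 -1.e+00] F [ 0.1  0.  -0.6] op 1.0010103247028999
[544  41  16  30 170] [549.  57.] z 0.0895 (array([ 755.2, -225.5]), array([11.9, 25.5]), np.float32(79.2))
[ 291  111   64   50 1780] [322. 126.] z 0.0887 (array([ 532.9, -252.1]), array([47.4, 62.1]), np.float32(167.8))
[326 209  27  44 407] [340. 243.] z 0.0885 (array([ 528.8, -353.9]), array([27.2, 48.7]), np.float32(77.8))
[293 210  26  43 406] [305. 243.] z 0.0886 (array([ 494.3, -346.2]), array([26.2, 48.3]), np.float32(78.0))
[ 293  140   60   98 5639] [322. 188.] z 0.1087 (array([ 522.2, -301.6]), array([56.1, 96.5]), np.float32(77.8))
```

View pics/w13.png

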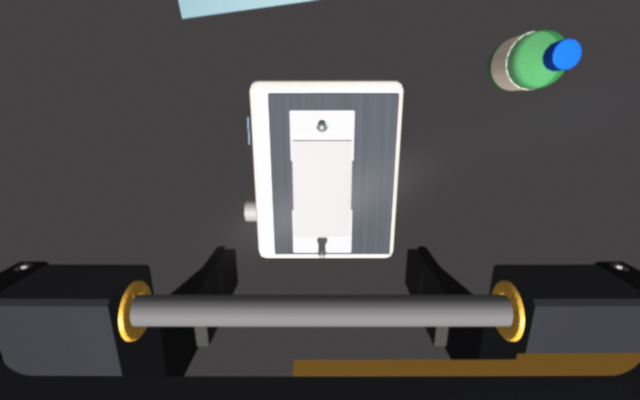

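Emit:
play_rows(
  commands=[
    [[0.006,0.06,0],[0,0,0.02]],
    [[0.012,0.12,0],[0,0,0.04]],
    [[0.018,0.18,0],[0,0,0.06]],
    [[0.024,0.24,0],[0,0,0.08]],
    [[0.03,0.3,0],[0,0,0.1]],
    [[0.036,0.36,0],[0,0,0.12]],
    [[0.042,0.42,0],[0,0,0.14]],
    [[0.048,0.48,-0.01],[0,0,0.16]],
    [[0.054,0.54,-0.05],[0,0,0.18]],
    [[0.061,0.6,-0.09],[0,0,0.19]],
  ],
)

```text
time_s: 28.55
position: [0.5803, 0.2834, 0.2179]
tcp_rot: [[1.0, -0.003, 0.023], [-0.023, -0.001, 1.0], [-0.003, -1.0, -0.001]]
force: [0.2, -0.4, -0.1]
opening: 0.998
```

Emit:
play_rows(
  commands=[
    [[0,0,0],[0,0,0]],
    [[0,0,0],[0,0,0]],
    [[0,0,0],[0,0,0]],
    [[0,0,0],[0,0,0]],
  ],
)

```text
time_s: 29.05
position: [0.5818, 0.2805, 0.2218]
tcp_rot: [[1.0, 0.002, 0.025], [-0.025, 0.0, 1.0], [0.002, -1.0, 0.0]]
force: [-0.1, -1.0, -0.3]
opening: 1.001
```

```bash
python3 - <<'E'
from h import *
s,c=snap('w14');blobs(c,[(.034,.05),(.0105,.022)])
M=c['M'];W=cloud(c,M);g=c['frame'].min(2)
k=(W[...,2]>.0105)&(W[...,2]<.022);k[270:]=0
E
```

```text
t 29.05 pos [0.5818 0.2805 0.2218] yaw -1.46 tiltz [ 1.7e-03  3.0e-04 -1.0e+00] F [-0.1 -1.  -0.3] op 1.0006477501309328
[ 314  122   18   98 1693] [322. 169.] z 0.0415 (array([584. , 300.2]), array([16. , 91.5]), np.float32(88.2))
[456 232 130  38 943] [505. 249.] z 0.0408 (array([779. , 220.3]), array([ 39.9, 124.4]), np.float32(4.9))
[307  88  32  34 916] [323. 104.] z 0.0156 (array([585.6, 360.4]), array([29.6, 30. ]), np.float32(88.5))
[  9 133  93 115 956] [ 58. 179.] z 0.0164 (array([320.1, 287.9]), array([ 47.5, 120.2]), np.float32(101.0))
[308 209  29  30 580] [322. 226.] z 0.0155 (array([582.2, 240.3]), array([29.2, 30.7]), np.float32(89.3))
[445 225 117  45 380] [483. 243.] z 0.0148 (array([773.3, 219.1]), array([ 49.1, 125.2]), np.float32(10.4))
```

View pics/w14.png

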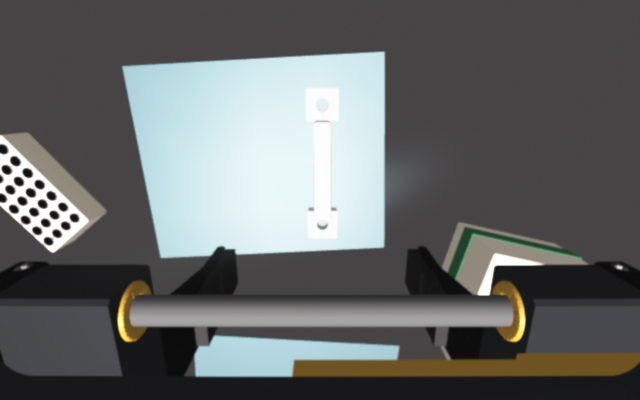

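Emit:
play_rows(
  commands=[
    [[0.0021,0.0198,-0.04],[0,0,-0.002]],
    [[0.0021,0.0198,-0.08],[0,0,-0.002]],
    [[0.0021,0.0198,-0.12],[0,0,-0.002]],
    [[0.0021,0.0198,-0.12],[0,0,-0.002]],
    [[0.0021,0.0198,-0.12],[0,0,-0.002]],
    [[0.0021,0.0198,-0.12],[0,0,-0.002]],
  ],
)

```text
time_s: 29.85
position: [0.5849, 0.3019, 0.1032]
tcp_rot: [[1.0, 0.004, 0.026], [-0.026, 0.001, 1.0], [0.004, -1.0, 0.001]]
force: [0.4, 0.5, 0.9]
opening: 1.0
```

Emit:
play_rows(
  commands=[
    [[-0.001,-0.001,-0.03],[0,0,-0.001]],
    [[-0.001,-0.001,-0.05],[0,0,-0.001]],
    [[-0.001,-0.001,-0.06],[0,0,-0.001]],
    [[-0.001,-0.001,-0.066],[0,0,-0.001]],
    [[-0.001,-0.001,-0.066],[0,0,-0.001]],
    [[-0.001,-0.001,-0.066],[0,0,-0.001]],
  ],
)

```text
time_s: 30.6
position: [0.5828, 0.3008, 0.0353]
tcp_rot: [[1.0, 0.001, 0.026], [-0.026, 0.0, 1.0], [0.001, -1.0, 0.0]]
force: [-0.0, -0.7, 0.7]
opening: 1.001
```

Emit:
play_rows(
  commands=[
    [[0,0,0],[0,0,0]],
    [[0,0,0],[0,0,0]],
    [[0,0,0],[0,0,0]],
    [[0,0,0],[0,0,0]],
    [[0,0,0],[0,0,0]],
    [[0,0,0],[0,0,0]],
    [[0,0,0],[0,0,0]],
    [[0,0,0],[0,0,0]],
    [[0,0,0],[0,0,0]],
    [[0,0,0],[0,0,0]],
  ],
  gripper=0.0,
)

```text
time_s: 31.85
position: [0.5826, 0.3006, 0.0347]
tcp_rot: [[1.0, 0.001, 0.027], [-0.027, 0.0, 1.0], [0.001, -1.0, 0.0]]
force: [0.9, 0.1, -0.3]
opening: 0.18
```

Emit:
play_rows(
  commands=[
    [[0,0,0.06],[0,0,0]],
    [[0,0,0.12],[0,0,0]],
    [[0,0,0.18],[0,0,0]],
    [[-0.005,-0.045,0.2],[0,0,-0.02]],
    [[-0.01,-0.1,0.2],[0,0,-0.04]],
    [[-0.016,-0.16,0.2],[0,0,-0.06]],
    [[-0.022,-0.22,0.2],[0,0,-0.08]],
    [[-0.028,-0.28,0.2],[0,0,-0.1]],
    [[-0.034,-0.34,0.2],[0,0,-0.12]],
    [[-0.04,-0.4,0.2],[0,0,-0.14]],
  ],
)

```text
time_s: 33.1
position: [0.5411, -0.1009, 0.2342]
tcp_rot: [[0.986, -0.002, 0.166], [-0.166, 0.001, 0.986], [-0.002, -1.0, 0.001]]
force: [1.2, -0.4, -2.4]
opening: 0.181
```

Emit:
play_rows(
  commands=[
    [[-0.006,-0.06,0],[0,0,-0.015]],
    [[-0.012,-0.12,0],[0,0,-0.03]],
    [[-0.018,-0.18,-0.01],[0,0,-0.046]],
    [[-0.0204,-0.2014,-0.04],[0,0,-0.046]],
    [[-0.0204,-0.2014,-0.04],[0,0,-0.046]],
    [[-0.0204,-0.2014,-0.04],[0,0,-0.046]],
    [[-0.0204,-0.2014,-0.04],[0,0,-0.046]],
    [[-0.0204,-0.2014,-0.04],[0,0,-0.046]],
  ],
)

```text
time_s: 34.1
position: [0.5225, -0.2999, 0.1957]
tcp_rot: [[0.978, 0.001, 0.209], [-0.209, -0.001, 0.978], [0.001, -1.0, -0.001]]
force: [-0.6, -0.2, -2.7]
opening: 0.182
```

```bash
python3 - <<'E'
from h import *
s,c=snap('w15');W=cloud(c,c['M'])
blobs(c,[(.17,.185),(.19,.21),(.084,.094)])
cv2.imwrite('pics/w15c.png',cv2.resize(c['frame'][60:280,220:420,::-1],None,fx=2.7,fy=2.7,interpolation=cv2.INTER_CUBIC))
E
```

```text
t 34.1 pos [ 0.5225 -0.2999  0.1957] yaw -12.08 tiltz [ 1.1e-03 -9.0e-04 -1.0e+00] F [-0.6 -0.2 -2.7] op 0.18157999700250735
[ 287  120   69   73 4150] [321. 154.] z 0.1766 (array([ 534.7, -241.9]), array([30.1, 31.1]), np.float32(77.9))
[286 247  17  16 195] [294. 254.] z 0.1783 (array([ 512.3, -285.3]), array([2.2, 7.7]), np.float32(148.8))
[341 246  17  17 201] [348. 254.] z 0.1783 (array([ 537.4, -290.7]), array([2.4, 7.8]), np.float32(10.7))
[ 282  192   80   78 3170] [321. 233.] z 0.2024 (array([ 528.7, -272.3]), array([34.7, 35.7]), np.float32(76.0))
[ 276  117   92   62 1082] [322. 136.] z 0.0887 (array([ 533.3, -249.7]), array([42.3, 62.2]), np.float32(167.9))
[310 143  24  15 266] [321. 152.] z 0.0886 (array([ 533. , -251.1]), array([ 9.5, 16.2]), np.float32(169.5))
```

View pics/w15c.png

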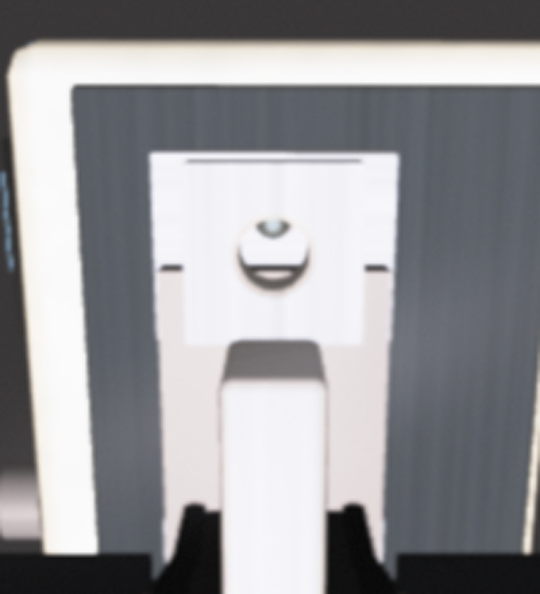

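```bash
python3 - <<'E'
from h import *
c=dict(np.load('w15.npz'));M=c['M']
h=onplane(c,M,[(321.1,154.1)],.1768)[0];t=onplane(c,M,[(320.7,144.1)],.133)[0]
print(h,t,t-h)
E
```

```text
[ 0.53473984 -0.24116633  0.1768    ] [ 0.53444537 -0.24173706  0.133     ] [-0.00029448 -0.00057072 -0.0438    ]
```

Emit:
play_rows(
  commands=[
    [[0,0,-0.01],[0,0,0]],
    [[0,0,-0.02],[0,0,0]],
    [[0,0,-0.022],[0,0,0]],
    [[0,0,-0.022],[0,0,0]],
    [[0,0,-0.022],[0,0,0]],
    [[0,0,-0.022],[0,0,0]],
  ],
)

```text
time_s: 34.9
position: [0.522, -0.301, 0.173]
tcp_rot: [[0.977, 0.0, 0.211], [-0.211, -0.0, 0.977], [0.001, -1.0, -0.0]]
force: [0.2, -0.6, -1.8]
opening: 0.182
```

```bash
python3 - <<'E'
from h import *
s,c=snap('w16');W=cloud(c,c['M'])
blobs(c,[(.148,.162)])
cv2.imwrite('pics/w16c.png',cv2.resize(c['frame'][120:220,270:370,::-1],None,fx=6,fy=6,interpolation=cv2.INTER_CUBIC))
E
```

```text
t 34.9 pos [ 0.522 -0.301  0.173] yaw -12.18 tiltz [ 5.e-04 -4.e-04 -1.e+00] F [ 0.2 -0.6 -1.8] op 0.18202758177306538
[ 287  120   69   73 4135] [321. 154.] z 0.154 (array([ 534.3, -242.8]), array([30.1, 30.8]), np.float32(78.0))
[286 247  17  16 186] [294. 254.] z 0.1561 (array([ 511.9, -286.4]), array([2.2, 7.8]), np.float32(146.0))
[341 247  17  15 192] [348. 254.] z 0.1559 (array([ 537. , -291.8]), array([2.1, 7.7]), np.float32(2.7))
```

View pics/w16c.png

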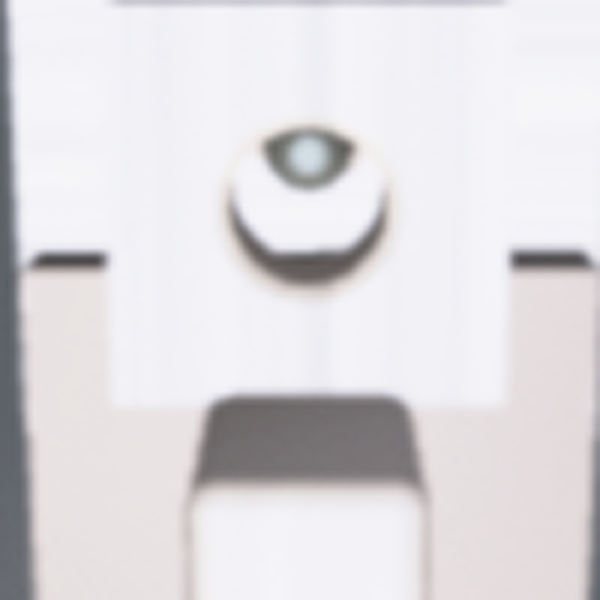

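```bash
python3 - <<'E'
from h import *
c=dict(np.load('w16.npz'));M=c['M']
h=onplane(c,M,[(321.3,154.5)],.1542)[0];t=onplane(c,M,[(321.3,146.2)],.133)[0]
print(h,t,t-h)
E
```

```text
[ 0.53442633 -0.24240863  0.1542    ] [ 0.53468585 -0.24132309  0.133     ] [ 0.00025952  0.00108554 -0.0212    ]
```

Emit:
play_rows(
  commands=[
    [[0.0002,0.001,0],[0,0,0]],
    [[0.0002,0.001,-0.005],[0,0,0]],
    [[0.0002,0.001,-0.01],[0,0,0]],
    [[0.0002,0.001,-0.015],[0,0,0]],
    [[0.0002,0.001,-0.015],[0,0,0]],
  ],
)

```text
time_s: 35.58
position: [0.5217, -0.2995, 0.1569]
tcp_rot: [[0.977, -0.001, 0.211], [-0.211, 0.001, 0.977], [-0.001, -1.0, 0.001]]
force: [0.7, -0.4, -1.6]
opening: 0.182
```

Emit:
play_rows(
  commands=[
    [[0,0,-0.005],[0,0,0]],
    [[0,0,-0.01],[0,0,0]],
    [[0,0,-0.013],[0,0,0]],
    [[0,0,-0.0155],[0,0,0]],
    [[0,0,-0.0155],[0,0,0]],
  ],
)

```text
time_s: 36.2
position: [0.5221, -0.2998, 0.142]
tcp_rot: [[0.978, -0.0, 0.211], [-0.211, 0.0, 0.978], [-0.0, -1.0, 0.0]]
force: [0.2, 1.0, -2.4]
opening: 0.181
```

Emit:
play_rows(
  commands=[
    [[0,0,-0.0015],[0,0,0]],
    [[0,0,-0.0015],[0,0,0]],
  ],
)

```text
time_s: 36.45
position: [0.5222, -0.2999, 0.1416]
tcp_rot: [[0.978, 0.001, 0.211], [-0.211, -0.001, 0.978], [0.001, -1.0, -0.0]]
force: [-1.0, 1.3, 3.9]
opening: 0.184
```

Emit:
play_rows(
  commands=[
    [[0,0,0.001],[0,0,0]],
    [[0,0,0.001],[0,0,0]],
    [[0,0,0.001],[0,0,0]],
    [[0,0,0.001],[0,0,0]],
    [[0,0,0.001],[0,0,0]],
    [[0,0,0.001],[0,0,0]],
  ],
  gripper=0.087,
)

```text
time_s: 37.2
position: [0.5221, -0.2998, 0.1416]
tcp_rot: [[0.978, -0.0, 0.211], [-0.211, 0.0, 0.978], [-0.0, -1.0, -0.0]]
force: [0.6, 0.3, 0.0]
opening: 0.78
```

Emit:
play_rows(
  commands=[
    [[0,0,0.03],[0,0,0]],
    [[0,0,0.08],[0,0,0]],
    [[0,0,0.13],[0,0,0]],
    [[0,0,0.16],[0,0,0]],
    [[0,0,0.16],[0,0,0]],
    [[0,0,0.16],[0,0,0]],
    [[0,0,0.16],[0,0,0]],
  ],
)

```text
time_s: 38.08
position: [0.5213, -0.2992, 0.2996]
tcp_rot: [[0.977, -0.003, 0.211], [-0.211, 0.003, 0.977], [-0.004, -1.0, 0.002]]
force: [-0.4, 0.2, -0.4]
opening: 0.999
```

```bash
python3 - <<'E'
from h import *
s,c=snap('w17');blobs(c,[(.084,.094),(.104,.114),(.118,.128),(.142,.156)])
t=capture('side');b=cv2.resize(t['frame'][40:240,220:460,::-1],None,fx=1.8,fy=1.8)
a=cv2.resize(c['frame'][60:280,220:420,::-1],None,fx=360/220,fy=360/220)
cv2.imwrite('pics/m17.png',np.hstack([a,b]))
E
```

```text
t 38.075 pos [ 0.5213 -0.2992  0.2996] yaw -12.18 tiltz [-0.0031  0.0026 -1.    ] F [-0.4  0.2 -0.4] op 0.9989879887447739
[544  44  18  30 172] [550.  60.] z 0.0896 (array([ 754.6, -226.1]), array([11.6, 25.1]), np.float32(83.2))
[292 114  15  49 446] [299. 129.] z 0.0887 (array([ 509.2, -247.1]), array([13.8, 46.7]), np.float32(77.1))
[341 114  15  49 456] [348. 129.] z 0.0887 (array([ 556.3, -257.2]), array([13.9, 46.8]), np.float32(79.0))
[295 211  13  44 222] [300. 244.] z 0.0887 (array([ 488.3, -344.9]), array([13.1, 48.3]), np.float32(76.9))
[339 212  15  43 246] [346. 244.] z 0.0886 (array([ 535. , -355.2]), array([14.4, 48. ]), np.float32(77.8))
[ 294  143   21   97 1822] [304. 191.] z 0.1086 (array([ 503.8, -297.7]), array([18.9, 96.2]), np.float32(77.5))
[ 333  143   21   97 1886] [343. 191.] z 0.1087 (array([ 540.4, -305.6]), array([19.2, 96. ]), np.float32(78.3))
[ 307  112   34   36 1048] [324. 129.] z 0.1227 (array([ 535. , -241.2]), array([29.5, 29.6]), np.float32(77.8))
[308 238  31  31 629] [323. 256.] z 0.1225 (array([ 509.4, -358.6]), array([29.5, 31.1]), np.float32(78.3))
[ 314  149   20  103 1882] [323. 199.] z 0.1485 (array([ 522.1, -299.7]), array([16. , 91.4]), np.float32(77.7))
```

View pics/m17.png

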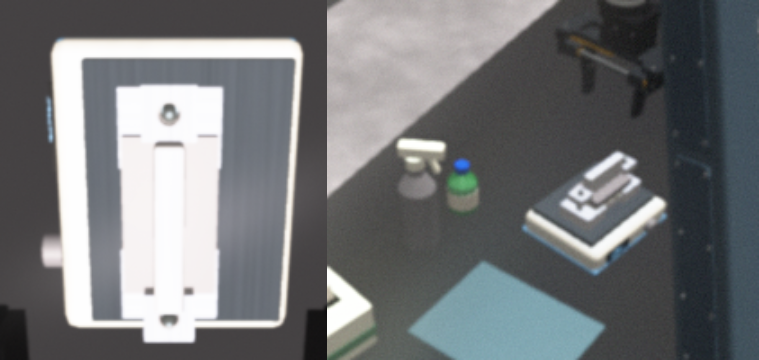

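```bash
python3 -c "
from rig import *
print(hand_in())"
```

```text
the job is handed in; nothing more can be done
None
```

The shaker is set up and the job is handed in, at about 38 s of the 131 s allowed. I put the block over the two pins first, then the 4 x 7-well small plate in its pocket. The lid from the second mat, the farther of the two, went on the plate, and the bar over the same pins.

The last wrist-camera measurements agree with the text's heights to within 0.5 mm:

| Part | Measured top height (m) | Expected (m) |
|---|---|---|
| Block | 0.0887 | 0.089 |
| Plate (before the lid) | 0.1049 | 0.105 |
| Lid | 0.1087 | 0.109 |
| Bar eyes | 0.1227 and 0.1225 | 0.123 |
| Bar web | 0.1485 | 0.149 |

- **Alignment:** all four parts lie at about 77.8°, matching the pin line, and their centres agree within about 2 mm. The two bar eyes are level to 0.2 mm.
- **Release:** the gripper is open and stands clear above the stack.
- **Bystanders:** I did not re-measure the spray bottle, tissue box or reagent bottle at the end. The arm's path stayed clear of them, and the spray and reagent bottles look upright in the last side picture, which shows only part of the tissue box.
- **Correction on the way:** the arm still swayed 1 to 3 mm just after some moves. I re-measured the lid and the bar above their places and corrected each before lowering it.

No check failed. Handing in reported no verdict.

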